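Discharge the gripper at the earthing station and log it

ROBOT

A 7-joint arm with a two-finger parallel gripper is mounted at the origin on a cart in front of the work surface, level with it; the furniture and walls round the work are solid. World frame = base frame: x ahead of the robot, y to its left, z up, the work surface at z = 0. Lengths are in mm, angles in rad, forces in N, time in s.
With the tool pointing down it reaches from about 400 to 875 mm from the base axis. Payload 19.3 kg.
Tool frame: the origin (TCP) lies at the very end of the fingers, on their centre line; the grasp point (between the pads) lies 19 mm behind it (grip_point_offset is the z of the grasp point in the tool frame, in mm); z points along the fingers, y is the line along which they close (so a half turn about z gives the same grasp; the last joint's range is limited). The gripper opens to 85 mm and grips with 20 to 120 N. Pads are 22 mm wide; open, the fingers measure 114 mm over their backs; the gripper's body (76 mm by 85 mm) begins 54 mm behind the grasp point. The pads swing forward as they close: fully open they stand 13 mm farther back than shut.
Start: joints at [-1.325, 0.521, -0.036, 1.599, 0.021, 1.021, -0.113], TCP at [194.129, 594.078, 231.291] pointing down, gripper open.
Joint ranges: [-2.91, 2.91], [-0.3, 2.13], [-1.5, 1.42], [0.17, 2.43], [-1.26, 4.41], [0.16, 1.93], [-2.52, 2.52]. Speed limits (rad/s): [1.89, 1.89, 2.39, 2.39, 3.01, 3.01, 3.01].

INTERFACE

Orientations are given as a 3x3 rotation matrix whose columns are the frame's x, y, z axes.
In Python, from workcell import movep, movel, goto_joints, open_gripper, clamp, wait, inverse_kinematics, read_state, camera, PlanningError, finish_job, grip_point_offset gives the robot as it stands. Calls block until the motion is done:
- movep(position, orientation): joint-space move of the TCP to a pose.
- movel(position, frame=None, max_speed=150, guard=None): straight line of the TCP; frame=None keeps the orientation; max_speed is the mean speed in mm/s. With guard (N) it stops when the force on the tool has changed by that much, and returns True; else False.
- goto_joints(angles): joint-space move.
- open_gripper() and clamp(): open the fingers fully, or close them until they stop; the grip force is fixed at half the most.
- wait(seconds).
- inverse_kinematics(position, orientation): joint angles nearest the present ones, or None.
- read_state(): the state.
- camera(name): name is "side" or "top"; returns a dict with "image" (420x560x3 uint8, blue, green, red), "range_z" (420x560 float32, mm along the optical axis (not along the pixel's ray), 0 where there is no reading), "fx", "fy", "cx", "cy" (pixels), "cam_to_world" (4x4, takes a point from camera to world coordinates). Camera axes: x right, y up, looking along -z (the intrinsics and any distortion apply to the point x, -y, -z); pixel columns grow to the right and rows downward; lengths in mm; the calibration is good to about 2 mm. A picture is of the moment at which its call begins.
A pose or a line that the arm cannot do raises PlanningError and nothing moves.
- finish_job(): hands the job in; it is judged then, once.
The state is a dict: "time": time; "qpos": joint angles; "qvel": joint speeds; "joint_efforts": joint torques, N m; "eef_pos": TCP position; "tool_rot": TCP orientation; "ft_force": force on the tool from outside, world axes, zero at the start; "torque": the same for the moment, N m; "finger_gap": finger opening in mm; "gripper_force": force on a finger pad.
Only numpy, scipy, OpenCV 4.12 (cv2) and the standard library are available. Lean on these libraries where they do the work, as an engineer would, in place of code of your own. Each camera call takes 0.05 s, during which the arm holds its last target. There are 200 camera calls.

TASK

Before the bare circuit board is handled, earth the gripper: with the closed fingertips touch the large round metal plate of the earthing station lightly and stay on it for about two seconds, then lift off, press the square key gently right down to log the discharge, and withdraw clear above the station. Do not touch the bar-shaped key or the ball-headed stud, and leave the loose parts lying round the station where they are; nothing is to be gripped or lifted.

Things in the scene. Friction and masses are not known exactly. Their poses are not given: they have to be found in the camera images.
- station: The earthing station: aluminium rail 74x300x6 mm fixed on the table, origin at the centre of its underside, y along its length. Four equal grey modules stand on it in a row, 70 mm apart (at y = -105, -35, 35, 105 mm); which device is in which place changes. All four devices end 63 mm above the table, 12 mm above their housings. Everything on the station is free from above.
- plate_module: Module housing (fixed), grey box 52x58x45 mm on the rail; origin at the centre of its underside, 6 mm above the table, z up; its top face is 51 mm above the table. It carries the discharge plate: a bare metal round flat disc, the largest of the four devices.
- plate_top (a point): Centre of the upper face of the discharge plate, a flat round steel disc 40 mm across, 63 mm above the table when untouched. Moves with it.
- discharge_plate (a joint): How far the discharge plate is pushed down (m): 0 untouched, 0.008 at its stop. Sprung: it starts to give at about 1 N, then 1 N per mm (9 N at the stop), and springs back.
- key_module: Module housing (fixed), grey box 52x58x45 mm on the rail; origin at the centre of its underside, 6 mm above the table, z up; its top face is 51 mm above the table. It carries the square key.
- key_top (a point): Centre of the upper face of the square key, black plastic, 22x22 mm, 63 mm above the table when untouched. Moves with it.
- log_key (a joint): How far the square key is pressed (m): 0 untouched, 0.006 fully down. Sprung: starts at about 1 N, then 1 N per mm (7 N fully down), and springs back. It has registered beyond 0.0035.
- bar_module: Module housing (fixed), grey box 52x58x45 mm on the rail; origin at the centre of its underside, 6 mm above the table, z up; its top face is 51 mm above the table. It carries the narrow bar-shaped key, which must not be touched.
- bar_top (a point): Centre of the upper face of the bar-shaped key, black plastic, 36x10 mm, its length across the rail. Not to be touched.
- stud_module: Module housing (fixed), grey box 52x58x45 mm on the rail; origin at the centre of its underside, 6 mm above the table, z up; its top face is 51 mm above the table. It carries the ball-headed stud, which must not be touched.
- stud_top (a point): Top of the ball-headed steel stud, a fixed post with a ball 11 mm across. Not to be touched.
- heatsink_mid (a point): Bystander, loose: white finned heatsink, 26x32x14 mm; this point is on its middle, about half-way up. Leave it alone.
- toroid_mid (a point): Bystander, loose: wire-wound toroid lying flat, 24 mm across, 11 mm high; this point is on its middle, about half-way up. Leave it alone.
- standoff_1_mid (a point): Bystander, loose: brass hex standoff lying on its side, 29 mm long, 9 mm wide; this point is on its middle, about half-way up. Leave it alone.
- capacitor_mid (a point): Bystander, loose: upright can capacitor with two wire legs up, 16 mm across, 43 mm high; this point is on its middle, about half-way up. Leave it alone.
- polyimide_tape_mid (a point): Bystander, loose: tape roll lying flat, 61 mm across, 12 mm high; this point is on its middle, about half-way up. Leave it alone.
- wick_reel_mid (a point): Bystander, loose: flat round wick reel with a wire tail, 42x68x10 mm; this point is on its middle, about half-way up. Leave it alone.

How it is judged (in metres and radians):
On the way, in this order (a step that is already met when the one before it is completed fails the run):
1. the fingertips rest on the round plate for at least one second, with the plate slightly pushed down (value of joint discharge_plate above 0.0007 m and contact force between the fingers and plate_module above 0.5 N and value of joint log_key below 0.001 m), for 1 s.
2. off the plate, the fingertips press the square key down beyond 3.5 mm (value of joint log_key above 0.0035 m and contact force between the fingers and key_module above 0.5 N and value of joint discharge_plate below 0.0007 m), for 0.05 s.
At the end, for the whole second after the job is handed in: Plate and square key have sprung back up (within 0.7 mm), the fingertips are withdrawn about 30 mm or more from both, and every loose part is within 12 mm of where it lay (value of joint each of discharge_plate, log_key below 0.0007 m and distance between the grasp point and key_top above 0.05 m and distance between the grasp point and plate_top above 0.05 m and distance of each of heatsink_mid, toroid_mid, standoff_1_mid, capacitor_mid, polyimide_tape_mid, wick_reel_mid from where it was at the start of the episode below 0.012 m); the robot touches nothing.
It fails at once if the bar-shaped key or its module is touched (over 1 N) (contact force between any of the fingers, the arm and bar_module above 1 N).
It fails at once if the ball-headed stud or its module is touched (over 1 N) (contact force between any of the fingers, the arm and stud_module above 1 N).
It fails at once if the round plate is pushed hard (over 18 N) instead of touched lightly (contact force between any of the fingers, the arm and plate_module above 18 N).
It fails at once if the square key is pushed hard (over 25 N) (contact force between any of the fingers, the arm and key_module above 25 N).
It fails at once if a loose part is shifted or lifted by more than 12 mm (distance of any of heatsink_mid, toroid_mid, standoff_1_mid, capacitor_mid, polyimide_tape_mid, wick_reel_mid from where it was at the start of the episode above 0.012 m).
It also fails if it takes over 45 s, if anything falls off the work surface, if the arm or the gripper's body presses on something with over 40 N, if the wrist force passes 120 N, or if a joint passes its speed limit or range.

## Working session

There is one attempt and no reset: what is moved stays moved. The work goes in short steps, each a Python script; the robot and the scene stay as the last script left them, time stands still between calls to the robot, and variables do not carry over. Pictures are saved under pics/ and viewed, at most 10 in all, crops included, and the job is handed in when it is done.

```bash
mkdir -p pics; python3 - <<'E'
from workcell import *
import cv2,numpy as np
for n in("top","side"):
    c=camera(n);cv2.imwrite(f"pics/{n}0.png",c["image"]);np.savez(f"{n}0.npz",**c)
    print(n,c["fx"],c["cx"],c["cy"],np.round(c["cam_to_world"],3).tolist(),[k for k in c])
s=read_state();print(s["time"],s["ft_force"],s["finger_gap"],np.round(s["tool_rot"],2).tolist())
E
```

```text
top 539.6102105693165 280.287249916764 210.52213485476287 [[0.023, 0.987, -0.158, 396.124], [-1.0, 0.019, -0.025, 203.925], [-0.022, 0.158, 0.987, 931.189], [0.0, 0.0, 0.0, 1.0]] ['image', 'range_z', 'fx', 'fy', 'cx', 'cy', 'cam_to_world']
side 411.50375368196666 276.68976248776426 207.85256044415397 [[-0.992, 0.091, -0.083, 443.672], [-0.122, -0.655, 0.745, 849.815], [0.014, 0.75, 0.661, 605.866], [0.0, 0.0, 0.0, 1.0]] ['image', 'range_z', 'fx', 'fy', 'cx', 'cy', 'cam_to_world']
0.1 [-0.30879929  0.18028958  0.26009976] 85.44073157841062 [[-0.95, 0.31, -0.0], [0.31, 0.95, -0.0], [-0.0, -0.0, -1.0]]
```

View pics/top0.png

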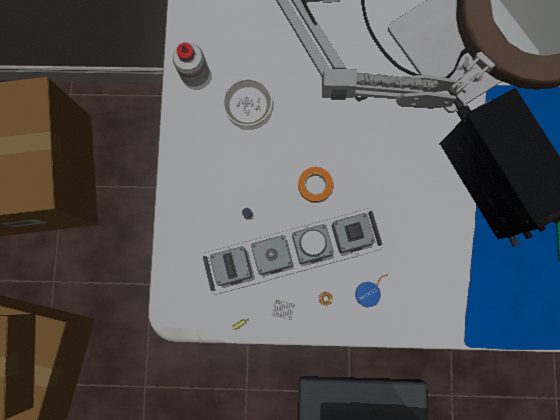

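View pics/side0.png

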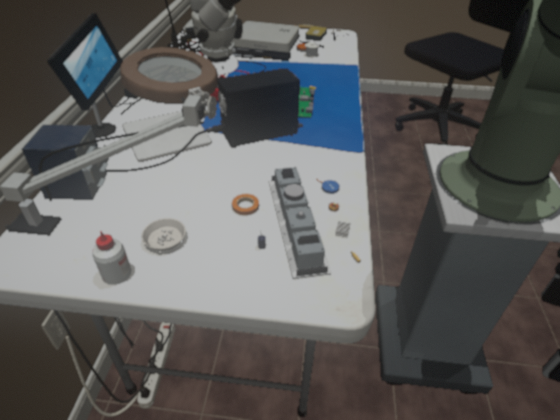

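The top view shows the bar key at (230,265), the stud at (271,254), the plate at (313,242) and the square key at (354,232). The side view confirms the order. The area above the station is free, and the lamp is farther back.

```bash
cat >h.py <<'E'
import numpy as np,cv2
def ray(c,u,v,z):
    d=np.array([(u-c["cx"])/c["fx"],-(v-c["cy"])/c["fy"],-1]);T=c["cam_to_world"]
    w=T[:3,:3]@d;o=T[:3,3];return o+w*(z-o[2])/w[2]
def proj(c,p):
    T=c["cam_to_world"];q=T[:3,:3].T@(np.array(p)-T[:3,3]);return c["cx"]-c["fx"]*q[0]/q[2],c["cy"]+c["fy"]*q[1]/q[2]
E
python3 - <<'E'
from h import *
from workcell import inverse_kinematics,read_state
t=dict(np.load("top0.npz"));s=dict(np.load("side0.npz"))
def blob(c,seed,lo,hi,r):
    g=cv2.cvtColor(c["image"],cv2.COLOR_BGR2GRAY);m=cv2.inRange(g,lo,hi)
    k=np.zeros_like(m);cv2.circle(k,seed,r,255,-1);m&=k
    n,l,st,ce=cv2.connectedComponentsWithStats(m);i=1+np.argmax(st[1:,4]);return ce[i],st[i]
g=cv2.cvtColor(t["image"],cv2.COLOR_BGR2GRAY);print([int(g[v,u]) for u,v in((313,242),(354,232),(335,232),(230,265))])
P={}
for n,sd,lo,hi,r in(("plate",(313,242),170,255,16),("key",(354,232),0,60,14),("bar",(230,265),0,60,16)):
    ce,st=blob(t,sd,lo,hi,r);p=ray(t,*ce,63);P[n]=p;print(n,ce,st,p.round(1),"side px",np.round(proj(s,p),1))
    u,v=map(int,np.round(ce));z=np.median(t["range_z"][v-3:v+4,u-3:u+4]);T=t["cam_to_world"]
    q=np.array([(ce[0]-t["cx"])/t["fx"]*z,-(ce[1]-t["cy"])/t["fy"]*z,-z,1]);print("range pt",(T@q).round(1))
print(np.linalg.norm(P["key"]-P["plate"]),np.linalg.norm(P["key"]-P["bar"]))
a=cv2.resize(t["image"][195:305,195:395],None,fx=4,fy=4,interpolation=cv2.INTER_CUBIC)
b=cv2.resize(s["image"][160:280,250:350],None,fx=3.6,fy=3.6,interpolation=cv2.INTER_CUBIC)
h=max(a.shape[0],b.shape[0]);b=cv2.resize(b,None,fx=1,fy=1);cv2.imwrite("pics/c1.png",a);
for n in P: cv2.circle(s["image"],tuple(int(round(x)) for x in proj(s,P[n])),1,(0,0,255),-1)
cv2.imwrite("pics/c2.png",cv2.resize(s["image"][160:280,250:350],None,fx=4.8,fy=4.8,interpolation=cv2.INTER_CUBIC))
E
```

```text
[157, 62, 56, 67]Traceback (most recent call last):
  File "<stdin>", line 11, in <module>
  File "<stdin>", line 7, in blob
    return _wrapfunc(a, 'argmax', axis=axis, out=out, **kwds)
    return bound(*args, **kwds)
ValueError: attempt to get argmax of an empty sequence
```

```bash
python3 - <<'E'
from h import *
t=dict(np.load("top0.npz"));s=dict(np.load("side0.npz"))
def blob(c,seed,lo,hi,r):
    g=cv2.cvtColor(c["image"],cv2.COLOR_BGR2GRAY);m=cv2.inRange(g,lo,hi)
    k=np.zeros_like(m);cv2.circle(k,seed,r,255,-1);m&=k
    n,l,st,ce=cv2.connectedComponentsWithStats(m);i=1+np.argmax(st[1:,4]);return ce[i],st[i]
P={}
for n,sd,lo,hi,r in(("plate",(313,242),140,255,17),("key",(354,232),0,78,14),("bar",(230,265),0,78,16)):
    ce,st=blob(t,sd,lo,hi,r);p=ray(t,*ce,63);P[n]=p;print(n,ce,st,p.round(1),"side px",np.round(proj(s,p),1))
    u,v=map(int,np.round(ce));z=np.median(t["range_z"][v-3:v+4,u-3:u+4]);T=t["cam_to_world"]
    q=np.array([(ce[0]-t["cx"])/t["fx"]*z,-(ce[1]-t["cy"])/t["fy"]*z,-z,1]);print("range pt",(T@q).round(1))
print(np.linalg.norm(P["key"]-P["plate"]),np.linalg.norm(P["key"]-P["bar"]))
for n in P:
    cv2.circle(t["image"],tuple(int(round(x)) for x in proj(t,P[n])),0,(0,0,255),-1)
    cv2.circle(s["image"],tuple(int(round(x)) for x in proj(s,P[n])),0,(0,0,255),-1)
cv2.imwrite("pics/c1.png",cv2.resize(t["image"][195:305,195:395],None,fx=4,fy=4,interpolation=cv2.INTER_NEAREST))
cv2.imwrite("pics/c2.png",cv2.resize(s["image"][160:280,250:350],None,fx=4.8,fy=4.8,interpolation=cv2.INTER_NEAREST))
E
```

```text
plate [312.99082569 242.02522936] [302 231  23  23 436] [484.3 172.1  63. ] side px [293.3 188.6]
range pt [484.1 172.2  64.6   1. ]
key [353.78057554 231.47482014] [344 222  20  20 278] [502.7 106.6  63. ] side px [287.8 169.6]
range pt [502.6 106.7  63.8   1. ]
bar [229.38864629 265.5371179 ] [223 252  15  27 229] [443.6 305.8  63. ] side px [308.5 235.1]
range pt [443.5 305.7  64.2   1. ]
68.10556964462047 207.81195980739218
```

View pics/c1.png

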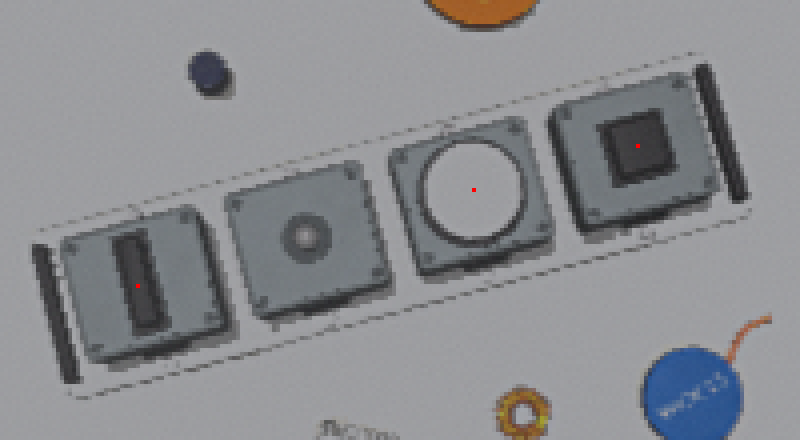

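View pics/c2.png

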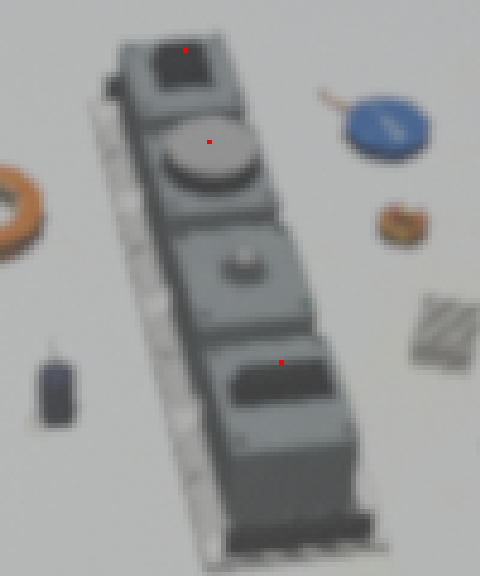

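The red marks sit on the plate, square key and bar key in both views, within about 2 mm. I'll close the gripper and hover above the plate.

```bash
python3 - <<'E'
from h import *
from workcell import *
clamp()
def R(y):
    y=np.array([*y,0.]);z=np.array([0,0,-1.]);return np.c_[np.cross(y,z),y,z]
q0=np.array(read_state()["qpos"]);best=None
for y in((.959,.284),(-.959,-.284),(-.284,.959),(.284,-.959)):
    q=inverse_kinematics([484.3,172.1,140],R(y))
    if q is None: print(y,None);continue
    d=np.abs(np.array(q)-q0).max();print(y,np.round(q,2),d)
    if best is None or d<best[0]: best=(d,R(y))
np.save("R.npy",best[1])
movep([484.3,172.1,140],best[1])
s=read_state();print(s["time"],s["eef_pos"],s["finger_gap"],s["ft_force"],s["qpos"])
movel([484.3,172.1,80])
print(read_state()["ft_force"])
c=camera("side");cv2.imwrite("pics/s3.png",cv2.resize(c["image"][100:280,200:440],None,fx=3,fy=3))
print(proj(c,read_state()["eef_pos"]))
E
```

```text
(0.959, 0.284) [-0.69  0.5   0.31  1.99 -0.23  0.69  0.05] 0.6360896078977287
(-0.959, -0.284) [-1.21  0.89  1.22  2.01 -1.01  1.04 -2.33] 2.221469326166752
(-0.284, 0.959) [-0.43  0.47 -0.03  1.97  0.02  0.69  1.38] 1.4941848959405883
(0.284, -0.959) [-0.87  0.54  0.56  2.   -0.43  0.72 -1.32] 1.2108798786904542
2.75 [484.16772756 173.32449882 140.06517078] -0.029053602006663154 [-0.49316726  1.08572865  0.0185307 ] [-0.69033969  0.49596143  0.31009234  1.98598674 -0.23012556  0.69263415
  0.05272355]
[0.19710023 0.7263889  0.14639436]
(np.float64(293.4190975675533), np.float64(181.9679179487103))
```

View pics/s3.png

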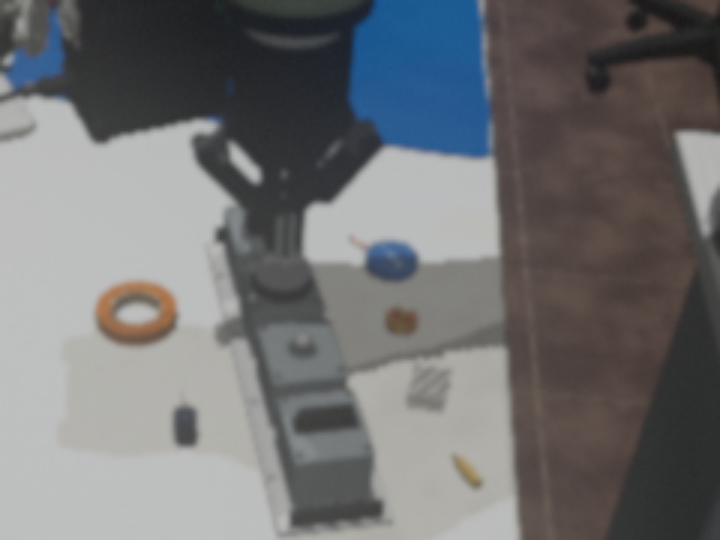

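The closed fingers stand over the plate at about (285,245) in the crop. Next is a slow guarded touch.

```bash
python3 - <<'E'
from workcell import *
import numpy as np
x,y=484.3,172.1
movel([x,y,70])
f0=np.array(read_state()["ft_force"])
r=movel([x,y,59.5],max_speed=6,guard=3)
s=read_state();print(r,s["time"],s["eef_pos"],np.array(s["ft_force"])-f0)
wait(.3);s=read_state();print(s["eef_pos"],np.array(s["ft_force"])-f0)
E
```

```text
True 4.9917 [484.25092614 172.08576644  60.54383174] [ 0.21761217 -0.08898958  4.65061748]
[484.2446226  172.06579018  60.49338812] [1.60220259 0.4886472  3.6510734 ]
```

```bash
python3 - <<'E'
from workcell import *
import numpy as np
wait(1.8)
s=read_state();print(s["time"],s["eef_pos"],s["ft_force"])
movel([484.3,172.1,95],max_speed=60)
x,y=502.7,106.6
movel([x,y,95],max_speed=80); movel([x,y,70],max_speed=50); wait(.2)
f0=np.array(read_state()["ft_force"])
r=movel([x,y,56.8],max_speed=8,guard=9)
s=read_state();print(r,s["time"],s["eef_pos"],np.array(s["ft_force"])-f0)
wait(.4);s=read_state();print(s["eef_pos"],np.array(s["ft_force"])-f0)
E
```

```text
7.0917 [483.98736251 171.9542264   60.39491483] [3.11961355 1.60263606 3.11561097]
True 11.25 [502.70110533 106.61336133  57.01852761] [-0.33413219 -0.34190263  7.92447538]
[502.7131521  106.62110516  57.04687958] [-0.62526399 -1.19543786  7.55568287]
```

The key is fully down at z = 57 with about 7.5 N. Now I'll withdraw and check.

```bash
python3 - <<'E'
from h import *
from workcell import *
movel([502.7,106.6,180],max_speed=80); wait(.5)
s=read_state();print(s["time"],s["eef_pos"],s["ft_force"])
c=camera("side");cv2.imwrite("pics/s4.png",cv2.resize(c["image"][100:280,200:440],None,fx=3,fy=3))
E
```

```text
13.8417 [502.69094668 106.59393967 179.98400969] [-0.23269965  1.17082977 -0.0495957 ]
```

View pics/s4.png

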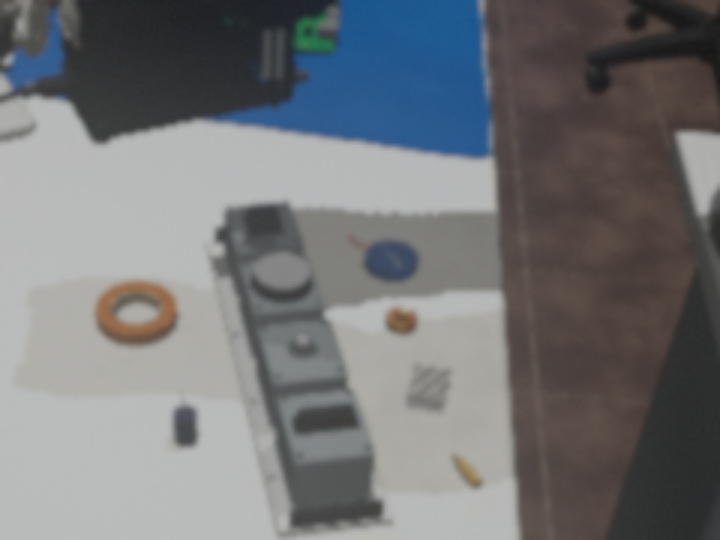

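The fingers are well clear, at about (270,50). All loose parts lie where they were, and the plate at (280,275) and square key at (265,220) are back up.

```bash
python3 -c "
from workcell import *
print(finish_job())"
```

```text
the job is handed in; nothing more can be done
None
```

The job is handed in, with no verdict returned: I held the plate at about 3–4 N for just over two seconds, pressed the square key fully down at about 7.5 N, and withdrew 117 mm above the key; the final picture shows the loose parts unmoved.

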